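# Spin-check a bench turntable and brake it on the red field

### The arm

A 7-joint arm with a two-finger parallel gripper is mounted at the origin on a cart in front of the work surface, level with it; the furniture and walls round the work are solid. World frame = base frame: x ahead of the robot, y to its left, z up, the work surface at z = 0. Lengths are in m, angles in rad, forces in N, time in s.
With the tool pointing down it reaches from about 0.4 to 0.875 m from the base axis. Payload 19.3 kg.
Tool frame: the origin (TCP) lies midway between the tips of the shut fingers; the grasp point (between the pads) lies 19 mm behind it (bot.pinch_z is the distance from the TCP to the grasp point, in m); z points along the fingers, y is the line along which they close (so a half turn about z gives the same grasp; the last joint's range is limited). The gripper opens to 85 mm and grips with 20 to 120 N. Pads are 22 mm wide; open, the fingers measure 114 mm over their backs; the gripper's body (76 mm by 85 mm) begins 54 mm behind the grasp point. The pads swing forward as they close: fully open they stand 13 mm farther back than shut.
Start: joints at [1.199, 0.521, -0.036, 1.599, 0.021, 1.021, -0.113], TCP at [0.186, -0.597, 0.231] pointing down, gripper open.
Joint ranges: [-2.91, 2.91], [-0.3, 2.13], [-1.5, 1.42], [0.17, 2.43], [-1.26, 4.41], [0.16, 1.93], [-2.52, 2.52]. Speed limits (rad/s): [1.89, 1.89, 2.39, 2.39, 3.01, 3.01, 3.01].

### API

Orientations are given as [roll, pitch, yaw] about the fixed x, y, z axes, in that order (R = Rz(yaw) Ry(pitch) Rx(roll)).
In Python, from workcell import observe, viewer, bot gives the robot as it stands. The module is installed in compiled form; this text tells all that it offers.
- The arm moves only by the tool play_rows, never from a script. Its argument "motion" is a list of rows, each a list of 7 numbers: the shift along the tool's x, y, z in cm, then the turn, a rotation vector about the tool's x, y, z in rad, then the opening, from -1 (shut) to 1 (fully open), so that 0 is half open. A call has exactly 5 rows; each row is the pose to reach, as a shift and turn from the pose commanded when the call began, along the tool's axes at that moment; what a row does not reach only later rows make up. A row lasts 1/10 s, in which the tool goes at most 50 mm and 8.59 degrees, less where a joint would pass 70% of its speed; a pose out of reach is approached as far as the arm can. A call with a gripper value outside its range is refused whole. The fingers move at their own pace and stop on an object; "squeeze" is the grip in N (left out, the last holds). Time passes only in rows, so rows that repeat a pose let the fingers close, or fill a call up. It gives the time, the measured TCP pose, the force, the opening and the grip force at its end, in the units of the state.
- observe(): the state, without advancing time (a new reading comes with each control period).
- viewer.grab_frame(name): name is "scene" or "top" or "wrist"; returns (picture, depth): 400x640x3 uint8, red, green, blue; 400x640 float32, m along the optical axis (not along the pixel's ray), 0 where there is no reading.
- viewer.camera_info(name): a dict with "fx", "fy", "cx", "cy" (pixels), "k1" (the pictures are not rectified: a ray, as slopes to the right and down, at radius r is drawn at 1 + k1 r^2 times it, then the intrinsics apply), "R" (3x3) and "t" (3): a world point X has camera coordinates R X + t. Camera axes: x right, y down, z forward; pixel columns grow to the right and rows downward; lengths in m; the calibration is good to about 2 mm. A picture is of the moment at which its call begins: read the wrist's pose just before it. camera_info takes no time and is no camera call; for the wrist camera it gives the pose at the moment of the call.
- bot.job_done(): hands the job in; it is judged then, once.
The state is a dict: "clock": time; "qpos": joint angles; "qd": joint speeds; "joint_efforts": joint torques, N m; "position": TCP position; "tool_rot": TCP orientation; "force": force on the tool from outside, world axes, zero at the start; "moment": the same for the moment, N m; "grip_width": finger opening in m; "finger_force": force on a finger pad.
Only numpy, scipy, OpenCV 4.12 (cv2) and the standard library are available. Lean on these libraries where they do the work, as an engineer would, in place of code of your own. Each camera call takes 0.05 s, during which the arm holds its last target. There are 200 camera calls.

### The job

Check that the small bench turntable runs freely: flick it (its rim pegs serve for that), either way round, so that it spins briskly (about a turn every two to six seconds), and let it run untouched for at least five seconds. Then brake it with a fingertip on the disc so that it stops with the yellow pointer pointing at the red field, and finish while still pressing the fingertip on the disc to hold it there. Grasp nothing, and leave the small things standing around where they are.

Things in the scene. Friction and masses are not known exactly. Their poses are not given: they have to be found in the camera images.
- hub (a point): Centre of the flat top face of the aluminium turntable disc (170 mm across, 18 mm thick, top 60 mm above the worktop), on the upright axis it turns about. Fixed to the stand, does not turn: its x axis points level from the axis to the yellow pointer, z up. A hub cap of 14 mm radius stands 6 mm above the face; the rest of the face is smooth and bare.
- post (a point): Top of the upright grey post that carries the pointer, 69 mm above the worktop, 147 to 159 mm from the axis, 24 mm wide. The stand is bolted down: its round foot (68 mm radius) lies under the disc and a bar 24 mm wide, 10 mm high runs on the worktop from the foot to this post.
- pointer (a point): Tip of the fixed yellow pointer, a blade 4 mm thick that reaches inwards from the post, over the path of the pegs; the tip is 92 mm from the axis and 6 mm above the disc's top face.
- peg (a point): Middle of the free length of one of four equal black pegs, 10 mm thick, round, that stick out level from the disc's rim to 121 mm from the axis; this point is 103 mm from the axis and 11 mm below the disc's top face, and turns with the disc. Seen from above, this peg is 45 degrees counter-clockwise of the middle of the red field, the others 135, 225 and 315 degrees. Below them 30 mm are free.
- red_field (a point): Point on the middle line of the red field painted on the disc's top face, 80 mm from the axis; it turns with the disc. The field reaches 12 degrees to either side of this line and from 48 to 84 mm from the axis.
- wheel (a joint): Turn of the disc in rad, counter-clockwise seen from above positive, 0 when the middle of the red field is right at the pointer; it counts on over several turns. The disc (about 0.7 kg) runs easily: left alone it loses a tenth to a third of its speed in five seconds. A few newtons on its top stop it almost at once; pressed harder it yields down on a spring, from about 6 N on, 4 N/mm, at most 6 mm.
- bottle: Brown dropper bottle, 33 mm wide and 100 mm high, standing loose; origin under its centre. To be left alone.
- sensor: Blue barrel-shaped sensor module, 20 mm wide, 16 mm high, loose; origin under its centre. To be left alone.
- cal_cup: Blue calibration cup, 39 mm wide, 32 mm high, loose; origin under its centre. To be left alone.
- tape: Roll of black tape lying flat, 63 mm wide, 19 mm high, loose; origin under its centre. To be left alone.

How it is judged:
By the outcome, as a careful person would: the job done as asked, in the order asked, and still so for the second after the job is handed in, while the arm keeps its last pose, push and grip.
It also fails if it takes over 45 s, if anything falls off the work surface, if the arm or the gripper's body presses on something with over 40 N, if the wrist force passes 120 N, or if a joint passes its speed limit or range.

## Working session

There is one attempt and no reset: what is moved stays moved. The work goes in short steps, Python scripts to look and compute and a tool call to move; the robot and the scene stay as the last step left them, time stands still between calls to the robot, and variables do not carry over. Pictures are saved under pics/ and viewed, at most 10 in all, crops included, and the job is handed in when it is done.

Besides the shell and the picture viewer there is one more tool, called as name(argument=value, ...), one argument or row to a line, values as JSON. play_rows: Moves the arm, as the interface text tells. Its arguments: {"type":"object","properties":{"motion":{"type":"array"},"squeeze":{"type":"number"}},"required":["motion"]}

```bash
mkdir -p pics
cat > h.py <<'E'
import numpy as np, cv2
from workcell import observe, viewer, bot
def ray(name,uv,z,ci=None):
    c=ci or viewer.camera_info(name)
    uv=np.atleast_2d(np.array(uv,float))
    K=np.array([[c["fx"],0,c["cx"]],[0,c["fy"],c["cy"]],[0,0,1]])
    p=cv2.undistortPoints(uv[:,None],K,np.array([c["k1"],0,0,0.]))[:,0]
    R=np.array(c["R"]);t=np.array(c["t"]).ravel()
    d=np.c_[p,np.ones(len(p))]@R; o=-R.T@t
    return o+d*((z-o[2])/d[:,2])[:,None]
def grab(name,fn=None):
    im,d=viewer.grab_frame(name)
    if fn: cv2.imwrite('pics/'+fn,cv2.cvtColor(im,cv2.COLOR_RGB2BGR))
    return im,d
E
python3 - <<'E'
from h import *
a,_=grab('top','top1.png'); b,_=grab('scene','sc1.png')
for n in('top','scene'):
    c=viewer.camera_info(n); print(n,c, -np.array(c['R']).T@np.array(c['t']).ravel())
print(observe())
E
```

```text
top {'fx': 392.304286664905, 'fy': 392.304286664905, 'cx': 318.25661539807817, 'cy': 193.31374599628873, 'k1': -0.09340200547835739, 'R': array([[-2.52268983e-03, -9.99996256e-01, -1.06007271e-03],
       [-9.85685354e-01,  2.66528937e-03, -1.68574253e-01],
       [ 1.68576448e-01,  6.19637593e-04, -9.85688388e-01]]), 't': array([-0.00850017,  0.51281947,  1.01732564])} [ 0.33396006 -0.01049732  1.08920522]
scene {'fx': 511.75375342155655, 'fy': 511.75375342155655, 'cx': 313.0492210098328, 'cy': 195.83493594508883, 'k1': -0.09799653034070749, 'R': array([[-0.88314853, -0.46867486,  0.01981269],
       [-0.26212737,  0.45803253, -0.84940888],
       [ 0.38902173, -0.75534765, -0.52736327]]), 't': array([0.44580894, 0.1984486 , 1.25611446])} [-0.0429215   1.06684664  0.82215996]
{'clock': 0.1, 'qpos': array([ 1.19881917,  0.52194854, -0.03634267,  1.59993414,  0.0211542 ,
        1.02108525, -0.11278495]), 'qd': array([ 0.00146151, -0.00056068,  0.00166027, -0.0021217 ,  0.00067722,
       -0.00093479,  0.00047752]), 'joint_efforts': array([ 4.35847527e-03, -9.28487849e+01,  1.98402666e+00, -3.70529616e+01,
        1.80359714e-02,  5.38548455e-03, -1.14297359e-04]), 'position': array([ 0.18566366, -0.59648102,  0.23079279]), 'tool_rot': array([-3.14059974e+00,  2.18653530e-05,  3.01770199e-01]), 'force': array([-0.39306453,  0.66882169,  0.03449949]), 'moment': array([0.00462101, 0.00330968, 0.03279058]), 'finger_force': 0.0, 'grip_width': 0.08532815037905885}
```

View pics/top1.png

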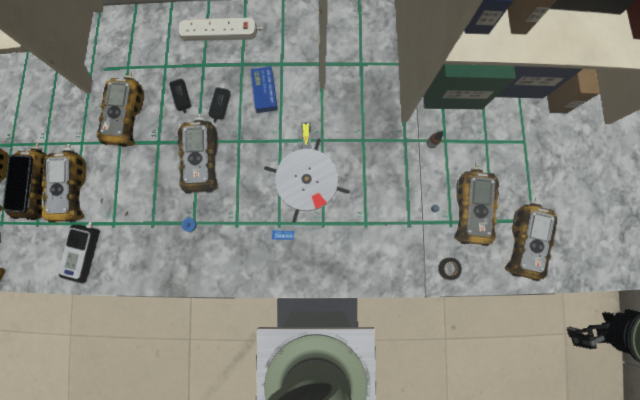

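View pics/sc1.png

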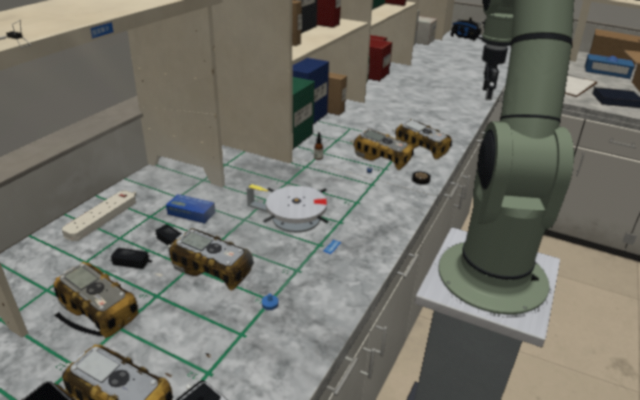

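The top view shows the disc centred near (307,179), the pointer near (306,130), the red field near (319,201), and the arm off to the right at (610,335). The bottle (435,139), sensor (435,208), tape (450,268) and cup (188,224) all stand clear of the disc.

```bash
cat >> h.py <<'E'
def cen(name,im,lo,hi,box,z):
    hsv=cv2.cvtColor(im,cv2.COLOR_RGB2HSV); m=cv2.inRange(hsv,np.array(lo),np.array(hi))
    q=np.zeros_like(m); x0,y0,x1,y1=box; q[y0:y1,x0:x1]=m[y0:y1,x0:x1]
    v,u=np.nonzero(q)
    return ray(name,np.c_[u,v],z) if len(u) else np.zeros((0,3))
E
python3 - <<'E'
from h import *
im,d=grab('top')
# disc outline: low-saturation bright blob
hsv=cv2.cvtColor(im,cv2.COLOR_RGB2HSV)
box=(255,110,365,235)
red=cen('top',im,(0,120,80),(8,255,255),box,.06)
yel=cen('top',im,(22,120,80),(35,255,255),box,.066)
print('red',len(red),red.mean(0),'yel',len(yel),yel.mean(0),yel.min(0),yel.max(0))
dk=cen('top',im,(0,0,0),(179,255,65),box,.049)
g=cv2.GaussianBlur(cv2.cvtColor(im,cv2.COLOR_RGB2GRAY),(3,3),0)
c=cv2.HoughCircles(g[110:240,250:370],cv2.HOUGH_GRADIENT,1,50,param1=100,param2=15,minRadius=26,maxRadius=38)
print(c)
for u,v,r in c[0][:2]:
    u+=250;v+=110
    C=ray('top',[[u,v]],.06)[0]; R=ray('top',[[u+r,v],[u,v+r]],.06)
    print(C,np.linalg.norm(R-C,axis=1))
    for nm,P in(('red',red),('yel',yel)):
        w=P.mean(0)-C; print(nm,np.hypot(*w[:2]),np.degrees(np.arctan2(w[1],w[0])))
    w=dk-C; rr=np.hypot(w[:,0],w[:,1]); a=np.degrees(np.arctan2(w[:,1],w[:,0]))[(rr>.095)&(rr<.121)]
    print('pegs',np.histogram(a,bins=np.arange(-180,181,10)))
    hub=cen('top',im,(0,0,0),(179,255,130),(int(u)-8,int(v)-8,int(u)+8,int(v)+8),.066); print('cap',hub.mean(0),len(hub))
E
python3 - <<'E'
import cv2
im=cv2.imread('pics/top1.png')[105:245,240:380]
cv2.imwrite('pics/c1.png',cv2.resize(im,None,fx=4,fy=4,interpolation=cv2.INTER_CUBIC))
E
```

```text
red 127 [ 0.4909556 -0.0094741  0.06     ] yel 93 [0.67893636 0.02485506 0.066     ] [0.64737305 0.01767161 0.066     ] [0.70155294 0.03142225 0.066     ]
[[[55.5 69.5 30.8]]]
[0.54760678 0.02422189 0.06      ] [0.08249471 0.08308038]
red 0.06591491914845848 -149.25591493735777
yel 0.13133110222041455 0.27623422755282556
pegs (array([ 0,  0,  0,  0,  0,  0,  0,  7,  0,  0,  0,  0,  0,  0,  0,  0, 13,
        0,  0,  0,  0,  0,  0,  0,  0, 15,  0,  0,  0,  0,  0,  0,  0,  0,
        8,  0]), array([-180, -170, -160, -150, -140, -130, -120, -110, -100,  -90,  -80,
        -70,  -60,  -50,  -40,  -30,  -20,  -10,    0,   10,   20,   30,
         40,   50,   60,   70,   80,   90,  100,  110,  120,  130,  140,
        150,  160,  170,  180]))
cap [0.54892651 0.02257851 0.066     ] 68
```

View pics/c1.png

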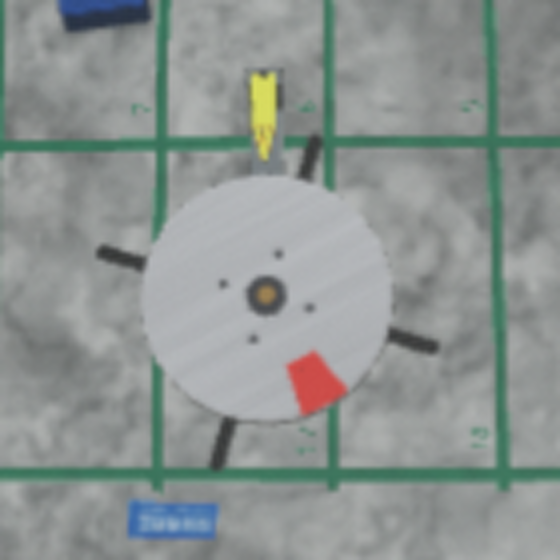

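The crop shows the disc at its centre, the pointer straight ahead (+x) at crop pixel (264,150), the red field at −149° at (317,385), and pegs at −104, −14, 76 and 166°. The hub is at about (0.548, 0.0235). The plan is to push the −104° peg along tool +x, counter-clockwise. First I approach with the gripper shut.

play_rows(
  motion=[
    [43,-37.3,3,0,0,0,-1],
    [43,-37.3,3,0,0,0,-1],
    [43,-37.3,3,0,0,0,-1],
    [43,-37.3,3,0,0,0,-1],
    [43,-37.3,3,0,0,0,-1],
  ],
)

```text
clock: 0.65
position: [0.3178, -0.3827, 0.2181]
tool_rot: [3.142, -0.0, 0.302]
force: [2.0, -1.3, -0.3]
grip_width: 0.0123
finger_force: 0.0
```

play_rows(
  motion=[
    [23.8,-20.7,2,0,0,0,-1],
    [23.8,-20.7,2,0,0,0,-1],
    [23.8,-20.7,2,0,0,0,-1],
    [23.8,-20.7,2,0,0,0,-1],
    [23.8,-20.7,2,0,0,0,-1],
  ],
)

```text
clock: 1.15
position: [0.4489, -0.1704, 0.2023]
tool_rot: [3.141, -0.0, 0.302]
force: [0.7, -1.1, 0.4]
grip_width: 0.0003
finger_force: 0.0
```

Run:
```python
from h import *
s=observe();print(s['clock'],s['position'],s['tool_rot'],s['grip_width'],s['force'])
```

```text
1.15 [ 0.44892899 -0.17036544  0.20229068] [ 3.14145135e+00 -9.57815498e-05  3.01615259e-01] 0.0003019287402856019 [ 0.67429833 -1.08248245  0.44946179]
```

play_rows(
  motion=[
    [4.8,-3.9,2,0,0,0,-1],
    [4.8,-3.9,6,0,0,0,-1],
    [4.8,-3.9,10,0,0,0,-1],
    [4.8,-3.9,12,0,0,0,-1],
    [4.8,-3.9,12,0,0,0,-1],
  ],
)

```text
clock: 1.65
position: [0.481, -0.1202, 0.0799]
tool_rot: [-3.139, 0.004, 0.302]
force: [-0.2, 0.2, 1.5]
grip_width: -0.0001
finger_force: 0.0
```

Run:
```python
from h import *
im,_=grab('wrist','w1.png');s=observe();p=s['position'];print(s['clock'],p)
grab('scene','sc2.png')
u=np.array([np.cos(.3016),np.sin(.3016)]);n=np.array([u[1],-u[0]])
F=np.array([.548,.0235])
d=p[:2]-F;print('along u',d@u,'outward',d@n)
```

```text
1.7 [ 0.48192063 -0.12050052  0.0816783 ]
along u -0.1058718272614778 outward 0.11787192109064162
```

View pics/w1.png

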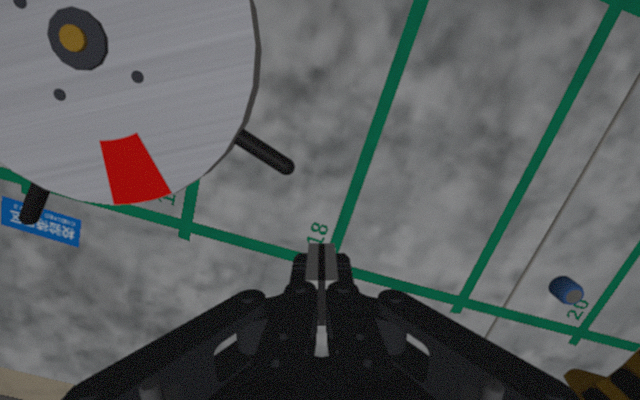

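The wrist view shows the shut fingertips at (321,260), the peg to push at (265,150) and the hub cap at (78,38). I'll check the hub from this view.

Run:
```python
from h import *
print(ray('wrist',[[78,38]],.066),ray('wrist',[[135,168]],.06),ray('wrist',[[240,138],[290,166]],.051))
```

```text
[[0.55031477 0.0221503  0.066     ]] [[ 0.49243873 -0.00857497  0.06      ]] [[ 0.52437264 -0.05911889  0.051     ]
 [ 0.51725723 -0.09065664  0.051     ]]
```

play_rows(
  motion=[
    [0,-0.6,1.5,0,0,0,-1],
    [0,-0.6,3,0,0,0,-1],
    [0,-0.6,4.5,0,0,0,-1],
    [0,-0.6,4.5,0,0,0,-1],
    [0,-0.6,4.5,0,0,0,-1],
  ],
)

```text
clock: 2.25
position: [0.4814, -0.1153, 0.0386]
tool_rot: [3.141, -0.001, 0.301]
force: [-1.0, -0.6, 0.4]
grip_width: -0.0
finger_force: 0.0
```

play_rows(
  motion=[
    [1.2,0,0,0,0,0,-1],
    [2.4,0,0,0,0,0,-1],
    [3.8,0,0,0,0,0,-1],
    [5.6,0,0,0,0,0,-1],
    [7.6,0,0,0,0,0,-1],
  ],
)

```text
clock: 2.75
position: [0.5551, -0.1011, 0.0391]
tool_rot: [3.132, 0.001, 0.295]
force: [6.8, -64.9, 17.6]
grip_width: -0.0001
finger_force: 48.4
```

play_rows(
  motion=[
    [2.0,0,0,0,0,0,-1],
    [4.0,0,0,0,0,0,-1],
    [5.2,2.5,0,0,0,0,-1],
    [5.2,6.5,0,0,0,0,-1],
    [5.2,10.5,-4,0,0,0,-1],
  ],
)

```text
clock: 3.25
position: [0.6322, -0.1729, 0.0701]
tool_rot: [-3.139, 0.004, 0.303]
force: [0.1, -1.0, -0.3]
grip_width: 0.0001
finger_force: 0.0
```

```bash
cat >> h.py <<'E'
HUB=np.array([.5485,.0235])
def wheel(name='top',box=(255,110,365,235)):
    t=observe()['clock']; ci=viewer.camera_info(name); im,_=viewer.grab_frame(name)
    hsv=cv2.cvtColor(im,cv2.COLOR_RGB2HSV); m=cv2.inRange(hsv,(0,120,80),(8,255,255))
    v,u=np.nonzero(m); P=ray(name,np.c_[u,v],.06,ci)[:,:2]-HUB
    r=np.hypot(*P.T); P=P[(r>.04)&(r<.09)]; w=P.mean(0) if len(P) else [np.nan]*2
    return t,np.arctan2(w[1],w[0]),len(P)
E
python3 - <<'E'
from h import *
for i in range(8):
    t,a,n=wheel(); print(round(t,3),round(a,3),n)
s=observe();print(s['position'],s['force'])
E
```

```text
3.25 -0.405 111
3.3 -0.211 113
3.35 -0.02 111
3.4 0.165 116
3.45 0.367 111
3.5 0.562 110
3.55 0.753 112
3.6 0.942 115
[ 0.63269397 -0.17125241  0.07222954] [ 0.21578961  0.60362211 -0.23281071]
```

The disc spins freely at 3.85 rad/s, or 1.6 s per turn, which is faster than asked. I'll hold clear of it and watch how fast it slows.

play_rows(
  motion=[
    [0,0,-4,0,0,0,-1],
    [0,0,-8,0,0,0,-1],
    [0,0,-8,0,0,0,-1],
    [0,0,-8,0,0,0,-1],
    [0,0,-8,0,0,0,-1],
  ],
)

```text
clock: 4.15
position: [0.6323, -0.1721, 0.1516]
tool_rot: [-3.141, 0.001, 0.303]
force: [0.2, -0.1, -1.2]
grip_width: -0.0004
finger_force: 0.0
```

```bash
cat > spin.py <<'E'
from h import *
import sys,json
n=int(sys.argv[1]); L=[]
for i in range(n): L.append(wheel())
L=np.array(L); a=np.unwrap(L[:,1]); t=L[:,0]-L[0,0]
c=np.polyfit(t,a,2); print('t',L[0,0],L[-1,0],'w0',c[1],'w_end',c[1]+2*c[0]*t[-1],'acc',2*c[0],'rms',np.std(a-np.polyval(c,t)),L[:,2].min())
E
python3 spin.py 40
```

```text
t 4.15 6.1 w0 3.722568826737333 w_end 3.6040476492021702 acc -0.060780091043673296 rms 0.012642642102328105 109.0
```

The decay is about 0.06 rad/s². The flick was faster than specified because the finger wedged on the peg's end. I'll brake now, which also rehearses the braking, and flick again more gently.

play_rows(
  motion=[
    [-3.9,-5,2,0,0,0,-1],
    [-3.9,-10,4,0,0,0,-1],
    [-3.9,-15.6,6,0,0,0,-1],
    [-3.9,-15.6,7.2,0,0,0,-1],
    [-3.9,-15.6,7.2,0,0,0,-1],
  ],
)

```text
clock: 6.65
position: [0.5471, -0.0314, 0.0788]
tool_rot: [-3.139, 0.003, 0.307]
force: [-0.0, -1.2, 0.2]
grip_width: 0.0003
finger_force: 0.0
```

Run:
```python
from h import *
for i in range(6):
    for n in('top','scene','wrist'):
        print(n,*np.round(wheel(n),3),end=' | ')
    print()
s=observe();print(s['clock'],s['position'],s['force'])
```

```text
top 6.65 nan 0.0 | scene 6.7 -0.241 42.0 | wrist 6.75 -0.047 3413.0 | 
top 6.8 0.265 21.0 | scene 6.85 0.266 39.0 | wrist 6.9 0.477 3465.0 | 
top 6.95 0.62 112.0 | scene 7.0 0.799 48.0 | wrist 7.05 0.989 3335.0 | 
top 7.1 1.122 116.0 | scene 7.15 1.327 54.0 | wrist 7.2 1.497 2861.0 | 
top 7.25 1.631 115.0 | scene 7.3 1.842 58.0 | wrist 7.35 2.0 2423.0 | 
top 7.4 2.142 120.0 | scene 7.45 2.346 59.0 | wrist 7.5 2.495 2068.0 | 
7.55 [ 0.54914985 -0.03538032  0.08064032] [ 0.6484382   0.54396019 -0.1645208 ]
```

play_rows(
  motion=[
    [0,0,0,0,0,0,-1],
    [0,0,1.3,0,0,0,-1],
    [0,0,2.3,0,0,0,-1],
    [0,0,2.3,0,0,0,-1],
    [0,0,2.3,0,0,0,-1],
  ],
)

```text
clock: 8.05
position: [0.5496, -0.0355, 0.0572]
tool_rot: [3.141, -0.0, 0.302]
force: [0.9, -0.8, 13.1]
grip_width: 0.0001
finger_force: 6.6
```

Run:
```python
from h import *
for i in range(2):
    print(*np.round(wheel('wrist'),3),*np.round(wheel('scene'),3))
s=observe();print(s['clock'],s['position'],s['force'],s['tool_rot'])
```

```text
8.05 -2.809 133.0 8.1 -2.71 46.0
8.15 -2.81 133.0 8.2 -2.707 45.0
8.25 [ 0.54965233 -0.0354371   0.0574275 ] [ 1.11537308 -0.46012292 12.15654836] [ 3.14128988e+00 -7.73954220e-04  3.01717751e-01]
```

play_rows(
  motion=[
    [0,0,-3,0,0,0,-1],
    [-3,1,-3.5,0,0,0.1,-1],
    [-6,2,-3.5,0,0,0.2,-1],
    [-8.6,2.5,-3.5,0,0,0.302,-1],
    [-8.6,2.5,-3.5,0,0,0.302,-1],
  ],
)

```text
clock: 8.75
position: [0.4713, -0.0867, 0.0919]
tool_rot: [3.141, 0.003, -0.007]
force: [0.0, 0.3, -0.2]
grip_width: 0.0002
finger_force: 0.0
```

Run:
```python
from h import *
for i in range(2): print(*np.round(wheel('scene'),3), *np.round(wheel('wrist'),3))
ci=viewer.camera_info('wrist');im,_=grab('wrist','w2.png')
s=observe();print(s['clock'],s['position'],s['force'],s['tool_rot'])
```

```text
8.75 -2.995 53.0 8.8 -3.043 2317.0
8.85 -3.054 57.0 8.9 -3.104 2303.0
9.0 [ 0.4750711  -0.0842753   0.09230366] [ 0.20006489  0.53763601 -0.41315634] [-3.14124998e+00 -2.75475520e-05  1.34084456e-03]
```

View pics/w2.png

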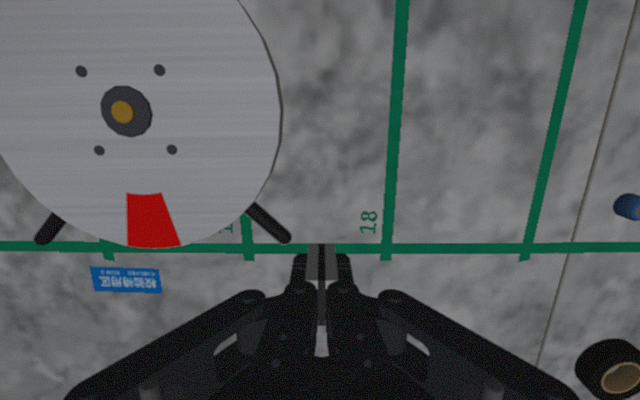

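The wrist view shows the red field now near (150,220), with one peg at (268,222) and another at (50,228). Lifting off dragged the disc into a slow clockwise drift. I'll lower the finger so the next peg comes to rest against it, then push.

play_rows(
  motion=[
    [0,0,2,0,0,0,-1],
    [0,0,4,0,0,0,-1],
    [0,0,5.4,0,0,0,-1],
    [0,0,5.4,0,0,0,-1],
    [0,0,5.4,0,0,0,-1],
  ],
)

```text
clock: 9.5
position: [0.4747, -0.0845, 0.0387]
tool_rot: [-3.141, 0.0, 0.001]
force: [1.0, -0.6, 1.3]
grip_width: -0.0001
finger_force: 0.0
```

Run:
```python
from h import *
for i in range(18):
    t,a,n=wheel('top'); print(round(t,2),round(a,3),n,end=' | ')
    wheel('wrist')
s=observe();print(s['clock'],s['position'],s['force'],s['tool_rot'])
```

```text
9.5 2.821 129 | 9.6 2.758 129 | 9.7 2.698 127 | 9.8 2.637 127 | 9.9 2.581 124 | 10.0 2.523 123 | 10.1 2.465 125 | 10.2 2.405 124 | 10.3 2.35 122 | 10.4 2.292 122 | 10.5 2.234 123 | Traceback (most recent call last):
  File "<stdin>", line 4, in <module>
  File "h.py", line 24, in wheel
    v,u=np.nonzero(m); P=ray(name,np.c_[u,v],.06,ci)[:,:2]-HUB
                         ~~~^^^^^^^^^^^^^^^^^^^^^^^^
  File "h.py", line 7, in ray
    p=cv2.undistortPoints(uv[:,None],K,np.array([c["k1"],0,0,0.]))[:,0]
      ~~~~~~~~~~~~~~~~~~~^^^^^^^^^^^^^^^^^^^^^^^^^^^^^^^^^^^^^^^^^
cv2.error: OpenCV(4.12.0) /io/opencv/modules/calib3d/src/undistort.dispatch.cpp:347: error: (-215:Assertion failed) CV_IS_MAT(_src) && CV_IS_MAT(_dst) && (_src->rows == 1 || _src->cols == 1) && (_dst->rows == 1 || _dst->cols == 1) && _src->cols + _src->rows - 1 == _dst->rows + _dst->cols - 1 && (CV_MAT_TYPE(_src->type) == CV_32FC2 || CV_MAT_TYPE(_src->type) == CV_64FC2) && (CV_MAT_TYPE(_dst->type) == CV_32FC2 || CV_MAT_TYPE(_dst->type) == CV_64FC2) in function 'cvUndistortPointsInternal'
```

play_rows(
  motion=[
    [0.5,0,0,0,0,0,-1],
    [1.0,0,0,0,0,0,-1],
    [1.7,0,0,0,0,0,-1],
    [2.8,0,0,0,0,0,-1],
    [4.4,0,0,0,0,0,-1],
  ],
)

```text
clock: 11.1
position: [0.5193, -0.0849, 0.0387]
tool_rot: [-3.142, 0.0, -0.0]
force: [1.0, -0.3, 0.7]
grip_width: -0.0002
finger_force: 0.1
```

play_rows(
  motion=[
    [1.9,0,0,0,0,0,-1],
    [3.8,0,0,0,0,0,-1],
    [4.6,2.5,0,0,0,0,-1],
    [4.6,6.5,0,0,0,0,-1],
    [4.6,10.5,-4,0,0,0,-1],
  ],
)

```text
clock: 11.6
position: [0.5631, -0.186, 0.071]
tool_rot: [-3.14, 0.006, 0.001]
force: [-0.1, 0.6, 0.4]
grip_width: 0.0001
finger_force: 0.0
```

```bash
python3 spin.py 12; python3 -c "
from h import *
s=observe();print(s['clock'],s['position'])"
```

```text
t 11.6 12.15 w0 1.9714500083473687 w_end 1.8726181306741205 acc -0.17969432304226937 rms 0.0019974925865573366 123.0
12.2 [ 0.56448062 -0.1845716   0.07372728]
```

It now turns at 1.93 rad/s, or 3.25 s per turn, as asked. I'll let it run, then hover.

play_rows(
  motion=[
    [0,0,-3,0,0,0,-1],
    [0,0,-3,0,0,0,-1],
    [0,0,-3,0,0,0,-1],
    [0,0,-3,0,0,0,-1],
    [0,0,-3,0,0,0,-1],
  ],
)

```text
clock: 12.7
position: [0.5641, -0.1851, 0.1033]
tool_rot: [-3.141, 0.001, -0.0]
force: [-1.2, -0.6, -0.6]
grip_width: 0.0003
finger_force: 0.0
```

play_rows(
  motion=[
    [0,0,0,0,0,0,-1],
    [0,0,0,0,0,0,-1],
    [0,0,0,0,0,0,-1],
    [0,0,0,0,0,0,-1],
    [0,0,0,0,0,0,-1],
  ],
)

```text
clock: 13.2
position: [0.5645, -0.1852, 0.104]
tool_rot: [-3.142, -0.0, -0.0]
force: [-0.1, -0.1, 0.3]
grip_width: 0.0002
finger_force: 0.0
```

play_rows(
  motion=[
    [0,0,0,0,0,0,-1],
    [0,0,0,0,0,0,-1],
    [0,0,0,0,0,0,-1],
    [0,0,0,0,0,0,-1],
    [0,0,0,0,0,0,-1],
  ],
)

```text
clock: 13.7
position: [0.5645, -0.1852, 0.104]
tool_rot: [-3.142, -0.0, -0.0]
force: [-0.7, 0.8, -0.2]
grip_width: 0.0006
finger_force: 0.0
```

play_rows(
  motion=[
    [0,0,0,0,0,0,-1],
    [0,0,0,0,0,0,-1],
    [0,0,0,0,0,0,-1],
    [0,0,0,0,0,0,-1],
    [0,0,0,0,0,0,-1],
  ],
)

```text
clock: 14.2
position: [0.5645, -0.1852, 0.104]
tool_rot: [-3.142, -0.0, -0.0]
force: [0.6, -1.1, 0.2]
grip_width: -0.0001
finger_force: 0.0
```

play_rows(
  motion=[
    [0,0,0,0,0,0,-1],
    [0,0,0,0,0,0,-1],
    [0,0,0,0,0,0,-1],
    [0,0,0,0,0,0,-1],
    [0,0,0,0,0,0,-1],
  ],
)

```text
clock: 14.7
position: [0.5645, -0.1852, 0.104]
tool_rot: [-3.142, 0.0, -0.0]
force: [0.1, -0.5, 0.2]
grip_width: -0.0001
finger_force: 0.0
```

play_rows(
  motion=[
    [0,0,0,0,0,0,-1],
    [0,0,0,0,0,0,-1],
    [0,0,0,0,0,0,-1],
    [0,0,0,0,0,0,-1],
    [0,0,0,0,0,0,-1],
  ],
)

```text
clock: 15.2
position: [0.5645, -0.1852, 0.1041]
tool_rot: [3.142, -0.0, -0.0]
force: [-0.8, 0.2, 0.1]
grip_width: 0.0001
finger_force: 0.0
```

```bash
python3 spin.py 14; python3 -c "
from h import *
s=observe();print(s['clock'],s['position'],s['tool_rot'])"
```

```text
t 15.2 15.85 w0 1.640631290527119 w_end 1.5536315987206997 acc -0.13384567970218356 rms 0.0019016187612227536 122.0
15.9 [ 0.5644495  -0.18521946  0.10403213] [-3.14155091e+00  2.93358006e-05 -3.27509731e-04]
```

play_rows(
  motion=[
    [-0.5,-5,0,0,0,0,-1],
    [-1,-10,0.8,0,0,0,-1],
    [-1.5,-15,1.6,0,0,0,-1],
    [-1.5,-15,2.4,0,0,0,-1],
    [-1.5,-15,2.4,0,0,0,-1],
  ],
)

```text
clock: 16.4
position: [0.5491, -0.0339, 0.0793]
tool_rot: [-3.141, 0.001, 0.003]
force: [-0.1, -0.7, -0.4]
grip_width: 0.0002
finger_force: 0.0
```

play_rows(
  motion=[
    [0,0,0,0,0,0,-1],
    [0,0,0,0,0,0,-1],
    [0,0,0,0,0,0,-1],
    [0,0,0,0,0,0,-1],
    [0,0,0,0,0,0,-1],
  ],
)

```text
clock: 16.9
position: [0.5496, -0.0356, 0.0802]
tool_rot: [3.142, -0.0, -0.001]
force: [0.0, -0.4, -0.2]
grip_width: -0.0002
finger_force: 0.0
```

Run:
```python
from h import *
for i in range(4):
    for n in('top','scene'):
        print(n,*np.round(wheel(n),3),end=' | ')
s=observe();print(s['clock'],s['position'],s['force'])
```

```text
top 16.9 nan 0.0 | scene 16.95 -0.458 43.0 | top 17.0 nan 0.0 | scene 17.05 -0.313 44.0 | top 17.1 nan 0.0 | scene 17.15 -0.166 42.0 | top 17.2 nan 0.0 | scene 17.25 -0.012 42.0 | 17.3 [ 0.54951038 -0.03520292  0.0800475 ] [-0.2670224   0.32447103  0.04438079]
```

Next pass is at about 21.7 s. I'll wait, then measure again.

play_rows(
  motion=[
    [0,0,0,0,0,0,-1],
    [0,0,0,0,0,0,-1],
    [0,0,0,0,0,0,-1],
    [0,0,0,0,0,0,-1],
    [0,0,0,0,0,0,-1],
  ],
)

```text
clock: 17.8
position: [0.5495, -0.0352, 0.08]
tool_rot: [-3.142, 0.0, -0.0]
force: [0.5, -0.0, -0.3]
grip_width: 0.0001
finger_force: 0.0
```

play_rows(
  motion=[
    [0,0,0,0,0,0,-1],
    [0,0,0,0,0,0,-1],
    [0,0,0,0,0,0,-1],
    [0,0,0,0,0,0,-1],
    [0,0,0,0,0,0,-1],
  ],
)

```text
clock: 18.3
position: [0.5495, -0.0352, 0.08]
tool_rot: [3.142, 0.0, -0.0]
force: [-0.0, 1.7, -0.6]
grip_width: 0.0002
finger_force: 0.0
```

Run:
```python
from h import *
for i in range(4):
    for n in('top','wrist'):
        print(n,*np.round(wheel(n),3),end=' | ')
s=observe();print(s['clock'],s['position'])
```

```text
top 18.3 1.446 118.0 | wrist 18.35 1.553 2442.0 | top 18.4 1.589 116.0 | wrist 18.45 1.688 2352.0 | top 18.5 1.721 120.0 | wrist 18.55 1.822 2236.0 | top 18.6 1.856 122.0 | wrist 18.65 1.955 2146.0 | 18.7 [ 0.54951008 -0.03521521  0.08004459]
```

play_rows(
  motion=[
    [0,0,0,0,0,0,-1],
    [0,0,0,0,0,0,-1],
    [0,0,0,0,0,0,-1],
    [0,0,0,0,0,0,-1],
    [0,0,0,0,0,0,-1],
  ],
)

```text
clock: 19.2
position: [0.5495, -0.0352, 0.08]
tool_rot: [-3.142, -0.0, -0.0]
force: [-0.2, 0.5, 0.9]
grip_width: 0.0001
finger_force: 0.0
```

play_rows(
  motion=[
    [0,0,0,0,0,0,-1],
    [0,0,0,0,0,0,-1],
    [0,0,0,0,0,0,-1],
    [0,0,0,0,0,0,-1],
    [0,0,0,0,0,0,-1],
  ],
)

```text
clock: 19.7
position: [0.5495, -0.0352, 0.08]
tool_rot: [-3.142, 0.0, -0.0]
force: [0.7, 0.6, 0.4]
grip_width: 0.0002
finger_force: 0.0
```

play_rows(
  motion=[
    [0,0,0,0,0,0,-1],
    [0,0,0,0,0,0,-1],
    [0,0,0,0,0,0,-1],
    [0,0,0,0,0,0,-1],
    [0,0,0,0,0,0,-1],
  ],
)

```text
clock: 20.2
position: [0.5495, -0.0352, 0.08]
tool_rot: [-3.142, -0.0, -0.0]
force: [-0.1, 0.5, -0.2]
grip_width: -0.0001
finger_force: 0.0
```

Run:
```python
from h import *
for i in range(4):
    for n in('scene','wrist'):
        print(n,*np.round(wheel(n),3),end=' | ')
s=observe();print(s['clock'],s['position'])
```

```text
scene 20.2 -2.344 44.0 | wrist 20.25 -2.388 16.0 | scene 20.3 -2.23 45.0 | wrist 20.35 -2.386 9.0 | scene 20.4 -2.115 45.0 | wrist 20.45 -1.888 9.0 | scene 20.5 -2.005 45.0 | wrist 20.55 -1.816 112.0 | 20.6 [ 0.5495067  -0.03520501  0.08002401]
```

play_rows(
  motion=[
    [0,0,0,0,0,0,-1],
    [0,0,0,0,0,0,-1],
    [0,0,0,0,0,0,-1],
    [0,0,0,0,0,0,-1],
    [0,0,0,0,0,0,-1],
  ],
)

```text
clock: 21.1
position: [0.5495, -0.0352, 0.08]
tool_rot: [-3.142, 0.0, -0.0]
force: [0.7, -0.4, 0.2]
grip_width: 0.0
finger_force: 0.0
```

play_rows(
  motion=[
    [0,0,0,0,0,0,-1],
    [0,0,0,0,0,0,-1],
    [0,0,0,0,0,0,-1],
    [0,0,0,0,0,0,-1],
    [0,0,0,0,0,0,-1],
  ],
)

```text
clock: 21.6
position: [0.5495, -0.0352, 0.08]
tool_rot: [-3.142, 0.0, -0.0]
force: [-1.2, 0.1, 0.1]
grip_width: 0.0
finger_force: 0.0
```

Run:
```python
from h import *
for i in range(2):
    for n in('scene','wrist'):
        print(n,*np.round(wheel(n),3),end=' | ')
s=observe();print(s['clock'],s['position'])
```

```text
scene 21.6 -0.767 43.0 | wrist 21.65 -0.685 3089.0 | scene 21.7 -0.649 43.0 | wrist 21.75 -0.574 3168.0 | 21.8 [ 0.54950563 -0.03523115  0.08003486]
```

play_rows(
  motion=[
    [0,0,0,0,0,0,-1],
    [0,0,0,0,0,0,-1],
    [0,0,0.8,0,0,0,-1],
    [0,0,1.7,0,0,0,-1],
    [0,0,2.3,0,0,0,-1],
  ],
)

```text
clock: 22.3
position: [0.5496, -0.0356, 0.0562]
tool_rot: [3.141, -0.0, -0.0]
force: [-0.9, -4.9, 19.2]
grip_width: -0.0002
finger_force: 9.4
```

play_rows(
  motion=[
    [0,0,0,0,0,0,-1],
    [0,0,0,0,0,0,-1],
    [0,0,0,0,0,0,-1],
    [0,0,0,0,0,0,-1],
    [0,0,0,0,0,0,-1],
  ],
)

```text
clock: 22.8
position: [0.55, -0.0356, 0.0571]
tool_rot: [3.141, -0.001, -0.001]
force: [-0.6, -3.1, 14.1]
grip_width: 0.0002
finger_force: 6.9
```

Run:
```python
from h import *
for i in range(2):
    for n in('scene','wrist'):
        print(n,*np.round(wheel(n),3),end=' | ')
grab('wrist','w3.png')
s=observe();print(s['clock'],s['position'],s['force'])
```

```text
scene 22.8 -0.013 41.0 | wrist 22.85 -0.034 4429.0 | scene 22.9 -0.013 41.0 | wrist 22.95 -0.034 4412.0 | 23.05 [ 0.55003954 -0.03561421  0.05711118] [ 0.11863109 -2.65724645 13.60013579]
```

View pics/w3.png

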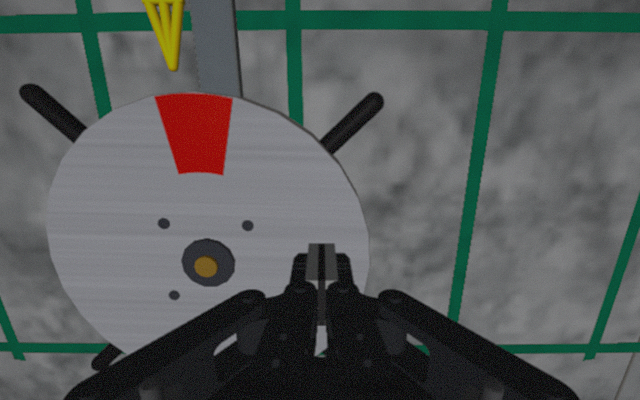

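The disc has stopped. The red field is at (195,135), the pointer tip at (173,70) with parallax, and the fingertip presses at (321,260). I'll check the pointer's bearing and hand in if it agrees.

Run:
```python
from h import *
P=ray('wrist',[[174,70]],.066)[0]; C=ray('wrist',[[206,264]],.066)[0]; R=ray('wrist',[[196,135]],.06)[0]
a=[np.degrees(np.arctan2(*(q-C)[[1,0]])) for q in(P,R)]; print(P,C,R,a,np.linalg.norm((P-C)[:2]))
if abs(a[0]-a[1])<7: print(bot.job_done())
```

```text
[0.64028766 0.02470546 0.066     ] [0.55056857 0.02182378 0.066     ] [0.61339245 0.0213026  0.06      ] [np.float64(1.839646276763861), np.float64(-0.47530559494673763)] 0.08976535961120335
the job is handed in; nothing more can be done
None
```

The job is handed in: the turntable ran untouched for about 10 s at 3 to 5.5 s per turn, then was braked with the pointer about 2° from the middle of the red field, and the fingertip is still pressing (about 14 N); a first flick spun it too fast (1.6 s per turn), so I stopped it and flicked it again.

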